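# Hold the ticket clip open astride a table sign's card

## Robot

A 6-joint arm with a two-finger parallel gripper is mounted at the origin on a cart in front of the work surface, level with it; the furniture and walls round the work are solid. World frame = base frame: x ahead of the robot, y to its left, z up, the work surface at z = 0. Lengths are in m, angles in rad, forces in N, time in s.
With the tool pointing down it reaches from about 0.325 to 0.775 m from the base axis. Payload 5.5 kg.
Tool frame: the origin (TCP) lies midway between the tips of the shut fingers; the grasp point (between the pads) lies bot.grasp_offset behind it (bot.grasp_offset is the distance from the TCP to the grasp point, in m); z points along the fingers, y is the line along which they close (so a half turn about z gives the same grasp; the last joint's range is limited). The gripper opens to 85 mm and grips with 20 to 120 N. Pads are 22 mm wide; open, the fingers measure 114 mm over their backs; the gripper's body (76 mm by 85 mm) begins 54 mm behind the grasp point. The pads swing forward as they close: fully open they stand 13 mm farther back than shut.
Start: joints at [1.133, 0.091, 1.231, -0, 1.82, -0.057], TCP at [0.223, 0.557, 0.231] pointing down, gripper open.
Joint ranges: [-2.87, 2.87], [-0.86, 2.18], [0.17, 2.46], [-1.51, 4.65], [0.06, 2.69], [-2.65, 2.65]. Speed limits (rad/s): [2.57, 2.57, 3.01, 3.14, 3.14, 3.14].

## Interface

Orientations are given as a rotation vector (axis times angle).
In Python, from plant import bot gives the robot as it stands. The module is installed in compiled form; this text tells all that it offers.
- The arm moves only by the tool servo_tool, never from a script. Its argument "deltas" is a list of rows, each an object of numbers: "jaw": the closure, from 0 (fully open) to 1 (shut); "x", "y", "z": the shift along the tool's x, y, z in units of 25 mm (1.0 is 25 mm); "roll": the turn about the tool's z in units of 6 degrees (1.0 is 6 degrees). A call has 1 to 5 rows; each row shifts and turns the commanded pose from where the row before left it, along the tool's axes as they then stand; what a row does not reach is not made up. A row lasts 1/8 s, in which the tool goes at most 62.5 mm and 10.7 degrees, less where a joint would pass 70% of its speed; a pose out of reach is approached as far as the arm can. A call is refused whole if a number of a shift passes 1 or a number of a turn 1, either way. A call with a gripper value outside its range is refused whole. The fingers move at their own pace and stop on an object; the grip force is fixed at half the most. Time passes only in rows, so rows that do not move let the fingers close. It gives the time, the measured TCP pose, the force, the opening and the grip force at its end, in the units of the state.
- bot.observe(): the state, without advancing time (a new reading comes with each control period).
- bot.read_camera(name): name is "scene" or "top" or "wrist"; returns a dict with "image" (384x512x3 uint8, red, green, blue), "fx", "fy", "cx", "cy" (pixels), "R" (3x3) and "t" (3): a world point X has camera coordinates R X + t. Camera axes: x right, y down, z forward; pixel columns grow to the right and rows downward; lengths in m; the calibration is good to about 2 mm. A picture is of the moment at which its call begins. There is no depth.
- bot.job_done(): hands the job in; it is judged then, once.
The state is a dict: "time_s": time; "qpos": joint angles; "joint_velocities": joint speeds; "effort": joint torques, N m; "eef_pos": TCP position; "ee_rot": TCP orientation; "wrist_force": force on the tool from outside, world axes, zero at the start; "ft_torque": the same for the moment, N m; "opening": finger opening in m; "gripper_force": force on a finger pad.
Only numpy, scipy, OpenCV 4.12 (cv2) and the standard library are available. Lean on these libraries where they do the work, as an engineer would, in place of code of your own. Each camera call takes 0.05 s, during which the arm holds its last target. There are 200 camera calls.

## Task

An order slip is about to be added to the table sign. Take the larger of the two wooden spring clips by its handles, squeeze it wide open and hold it so, level, with its gaping jaws well over one upright side edge of the sign's card, about half-way up the card, the card between the jaws and touching neither. The sign must stay standing where it is, and the small clip and the order pad stay where they lie. Do not let go: the program finishes while the robot is still holding the clip squeezed open around the card's edge, ready for a colleague to slip the paper in.

Things in the scene. Friction and masses are not known exactly. Their poses are not given: they have to be found in the camera images.
- large_clip_grip (a point): Larger of two wooden spring clips of one shape (like big clothes pegs), lying on its side: 100 mm long, 24 mm high, 50 g, loose. Point midway between its splayed handles, 12 mm up. x: along the clip to its mouth; y: across, the way the handles are squeezed; z: up, along the hinge pin (32 mm ahead). Handles run from 24 mm behind to 30 mm ahead; 41 mm wide here at rest, 52 mm at the end.
- large_clip_mouth (a point): Middle of the large clip's mouth, between the lips of its jaws, 12 mm up, 74 mm along x from the grip point. Same axes. At the start the mouth points to the robot's left, within 46 degrees. Squeezed to the stop the jaws gape 23 mm between the lips, 9 mm or more to each side of the middle line down to 25 mm behind them; the clip is then 36 mm wide at the lips.
- large_clip_jaw (a joint): How far the large clip is open: swing of each half (they mirror each other), 0 rad = shut, 0.28 rad = at the stop. At the grip point it takes 2.5 N to begin and 5 N to reach the stop; a 20 N grip holds it firmly. At the stop the handles are parallel, 22 mm wide over their outsides. It shuts when let go.
- small_clip_grip (a point): The smaller clip (62 mm long, 15 mm high), between the handles half-way up; same axes. Loose; not wanted, leave it.
- table_sign: Table sign, 174 mm high, loose, about 0.12 kg, easily tipped: a square green card held upright on a thin steel stem (4 mm) that rises from a round steel foot 56 mm across and 10 mm high. Origin under the foot's centre; z up, y along the card's width (left as the robot sees it), x square to the card, away from the robot.
- card_centre (a point): Centre of the sign's card, 137.5 mm above the counter. The card is 76 mm wide (y), 75 mm high (z, from 100 to 175 mm above the counter) and 2 mm thick (x). Axes as the sign's.
- card_edge_left (a point): Middle of the card's left upright side edge, 38 mm along +y from the card's centre. Axes as the sign's.
- card_edge_right (a point): Middle of the card's right upright side edge, 38 mm along -y from the card's centre. Axes as the sign's.
- order_pad: Order pad lying flat at the left near the counter's front edge, 152 x 92 x 11 mm, loose. Origin under its centre.
Mind the look-alikes: they are no part of the job. Leave any yellow look-alike of the part that bears large_clip_grip alone. What is shaped like the table_sign but pink is not meant.

How it is judged:
On the way:
1. the large clip is off the counter in the fingers, squeezed open (height (world z) of large_clip_grip above 0.05 m and value of joint large_clip_jaw above 0.21 rad and contact force between large_clip and the fingers above 2 N), for 0.2 s.
At the end, for the whole second after the job is handed in: Large clip still held, at rest, level, at least 0.21 of 0.28 rad open, nearly square to one upright card edge, which lies between the jaws, 8 mm or more inside the lips, within 7 mm of the middle line and 26 mm of half-way up; nothing touches the sign, which stands within 25 mm of its place (((x of card_edge_left in the frame of large_clip_grip between 0.038 and 0.066 m and y of card_edge_left in the frame of large_clip_grip between -0.007 and 0.007 m and z of card_edge_left in the frame of large_clip_grip between -0.026 and 0.026 m and x of card_centre in the frame of large_clip_grip above 0.07 m) or (x of card_edge_right in the frame of large_clip_grip between 0.038 and 0.066 m and y of card_edge_right in the frame of large_clip_grip between -0.007 and 0.007 m and z of card_edge_right in the frame of large_clip_grip between -0.026 and 0.026 m and x of card_centre in the frame of large_clip_grip above 0.07 m)) and angle between the x axis of large_clip_grip and the y axis of table_sign, either way round below 0.26 rad and angle between the z axis of large_clip_grip and the z axis of table_sign, either way round below 0.2 rad and value of joint large_clip_jaw above 0.21 rad and contact force between large_clip and the fingers above 2 N and contact force between each of large_clip, the fingers and table_sign below 0.3 N and linear speed of each of large_clip, table_sign below 0.02 m/s and angle between table_sign's own z axis and vertical below 0.06 rad and distance of table_sign from where it was at the start of the episode below 0.025 m); the arm keeps its last pose, push and grip.
It fails at once if the table sign is tipped over or dragged away (angle between table_sign's own z axis and vertical above 0.4 rad or distance of table_sign from where it was at the start of the episode above 0.06 m).
It fails at once if the small clip is carried off or knocked away (distance of small_clip_grip from where it was at the start of the episode above 0.04 m).
It fails at once if the order pad is knocked away (distance of order_pad from where it was at the start of the episode above 0.04 m).
It also fails if it takes over 42 s, if anything falls off the work surface, if the arm or the gripper's body presses on something with over 40 N, if the wrist force passes 120 N, or if a joint passes its speed limit or range.

## Working session

There is one attempt and no reset: what is moved stays moved. The work goes in short steps, Python scripts to look and compute and a tool call to move; the robot and the scene stay as the last step left them, time stands still between calls to the robot, and variables do not carry over. Pictures are saved under pics/ and viewed, at most 10 in all, crops included, and the job is handed in when it is done.

Besides the shell and the picture viewer there is one more tool, called after "Request:" in YAML: its name, and indented under it one key for each argument. servo_tool: Moves the arm, as the interface text tells. Its arguments: {"type":"object","properties":{"deltas":{"type":"array","items":{"type":"object","properties":{"jaw":{"type":"number"},"x":{"type":"number"},"y":{"type":"number"},"z":{"type":"number"},"roll":{"type":"number"}}}}},"required":["deltas"]}

```bash
mkdir -p pics
cat > h.py <<'E'
import numpy as np, cv2, pickle
from plant import bot
def snap(n,f):
    c=bot.read_camera(n); cv2.imwrite(f'pics/{f}.png',c['image'][:,:,::-1]); pickle.dump(c,open(f'pics/{f}.pkl','wb')); return c
def load(f): return pickle.load(open(f'pics/{f}.pkl','rb'))
def ray(c,u,v):
    R=np.array(c['R']);t=np.array(c['t']); o=-R.T@t; d=R.T@np.array([(u-c['cx'])/c['fx'],(v-c['cy'])/c['fy'],1]); return o,d/np.linalg.norm(d)
def atz(c,u,v,z):
    o,d=ray(c,u,v); return o+d*(z-o[2])/d[2]
def proj(c,X):
    p=np.array(c['R'])@np.array(X)+np.array(c['t']); return np.array([c['fx']*p[0]/p[2]+c['cx'],c['fy']*p[1]/p[2]+c['cy']])
def tri(c1,p1,c2,p2):
    A=[];b=[]
    for c,p in((c1,p1),(c2,p2)):
        o,d=ray(c,*p); M=np.eye(3)-np.outer(d,d); A.append(M); b.append(M@o)
    return np.linalg.solve(sum(A),sum(b))
E
python3 - <<'E'
from h import *
a=snap('scene','s0');b=snap('top','t0')
cv2.imwrite('pics/st.png',cv2.resize(np.vstack([a['image'],b['image']])[:,:,::-1],(400,600)))
for c in(a,b): print(c['fx'],c['R'],c['t'])
s=bot.observe(); print(s,bot.grasp_offset)
E
```

```text
367.9950649605506 [[-0.68519517 -0.72803023 -0.02189902]
 [-0.35251032  0.35778013 -0.86471374]
 [ 0.63737278 -0.58477804 -0.50178739]] [0.37168    0.25560956 0.61878365]
434.88775012156935 [[-0.3851656  -0.92281506 -0.00773513]
 [-0.87866099  0.3692733  -0.30264187]
 [ 0.28213885 -0.10977068 -0.95307296]] [0.23513502 0.45205888 1.30813002]
{'time_s': 0.1, 'qpos': array([ 1.13331946e+00,  9.17910712e-02,  1.23178092e+00,  9.69932304e-06,
        1.81980902e+00, -5.66933486e-02]), 'joint_velocities': array([ 0.0005334 , -0.00021292, -0.00316969, -0.00112138,  0.00029102,
       -0.00017648]), 'effort': array([ 1.73680313e-03, -4.60218108e+01, -4.19215679e+01, -2.04753005e-04,
        1.06517470e-02, -4.10838288e-05]), 'eef_pos': array([0.22287366, 0.55679085, 0.23025073]), 'ee_rot': array([-5.94437876e-01, -3.08438573e+00,  2.71983031e-03]), 'wrist_force': array([-0.83410973, -0.13863644,  0.60564989]), 'ft_torque': array([-0.00764402, -0.04368705, -0.0019758 ]), 'gripper_force': 0.0, 'opening': 0.08526349679133008} 0.0187
```

View pics/s0.png

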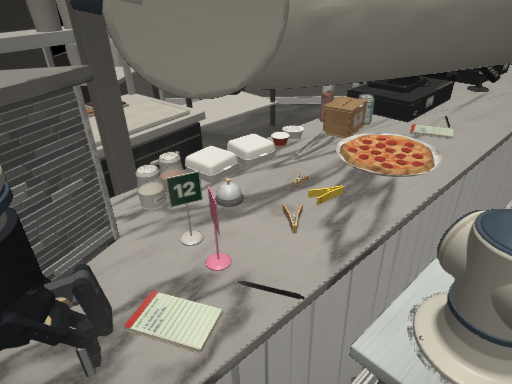

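View pics/t0.png

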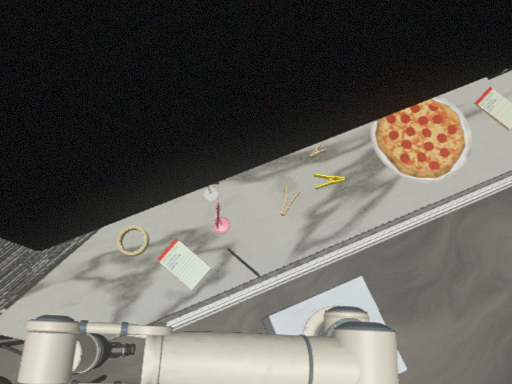

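The scene shows three clips: wooden at scene (292,218) / top (290,200), a smaller wooden one at (301,179) / (318,152), and a yellow one at (326,193) / (330,181). The larger wooden one fits large_clip. The green sign has its foot at (191,238) and its card at (185,190); the pink sign at (218,262) is a decoy. I'll confirm this in one enlarged crop.

Run:
```python
from h import *
a=load('s0');b=load('t0')
f=lambda im,x,y,w,h,k:cv2.resize(im[y:y+h,x:x+w,::-1],None,fx=k,fy=k,interpolation=cv2.INTER_CUBIC)
A=f(a['image'],160,160,200,120,4)   # 800x480 
B=f(b['image'],190,140,160,100,4)
A2=f(a['image'],160,165,66,85,6); A3=f(a['image'],270,165,66,85,6)
B2=f(b['image'],195,170,80,70,5) 
B3=f(b['image'],270,140,80,80,5)
C=np.zeros((600,800,3),np.uint8)
C[:340,:264]=f(a['image'],160,165,66,85,4);C[:340,270:534]=f(a['image'],270,165,66,85,4)
C[345:595,:400]=f(b['image'],195,180,80,50,5);C[345:595,400:800]=f(b['image'],270,165,80,50,5)
cv2.imwrite('pics/c0.png',C)
for n,c,p in(('Lclip s',a,(292,218)),('Lclip t',b,(289,200)),('small s',a,(301,179)),('small t',b,(318,152)),('yel t',b,(330,181)),('gfoot s',a,(191,238)),('gfoot t',b,(211,195)),('pfoot s',a,(218,262)),('pfoot t',b,(222,226)),('pad t',b,(185,264))): print(n,atz(c,*p,.01).round(3))
```

```text
Lclip s [ 0.459 -0.037  0.01 ]
Lclip t [ 0.461 -0.044  0.01 ]
small s [ 0.578 -0.208  0.01 ]
small t [ 0.579 -0.205  0.01 ]
yel t [ 0.468 -0.197  0.01 ]
gfoot s [0.571 0.192 0.01 ]
gfoot t [0.577 0.187 0.01 ]
pfoot s [0.459 0.198 0.01 ]
pfoot t [0.464 0.191 0.01 ]
pad t [0.395 0.343 0.01 ]
```

View pics/c0.png

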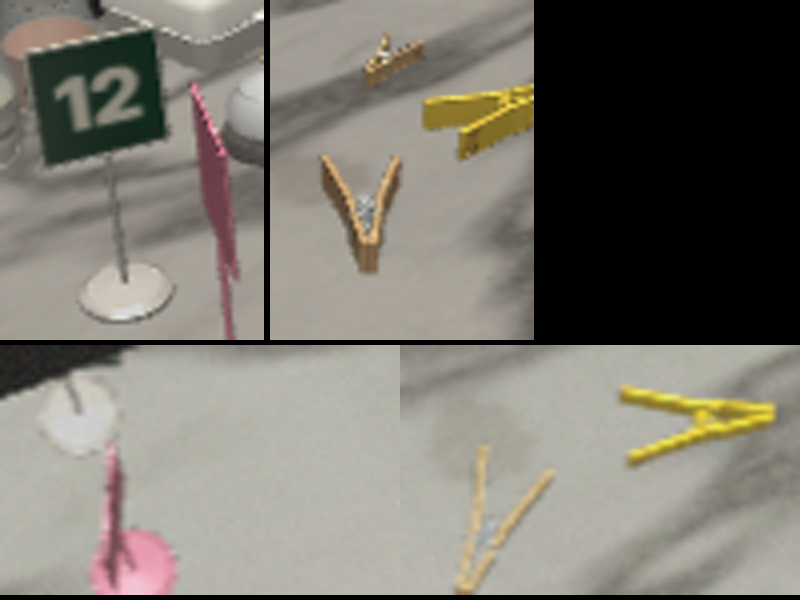

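Run:
```python
from h import *
a=load('s0');b=load('t0')
h1,h2,m=[atz(b,*p,.024) for p in((287.2,186),(300,190.6),(283.2,213.8))]
print('top',h1,h2,np.linalg.norm(h1-h2),m,np.linalg.norm((h1+h2)/2-m))
h1,h2,m=[atz(a,*p,.024) for p in((283.8,204.5),(302,204),(294.7,224.7))]
print('scene',h1,h2,np.linalg.norm(h1-h2),m,np.linalg.norm((h1+h2)/2-m))
C=[atz(a,*p,z) for p,z in(((167.5,178),.175),((198,172.5),.175),((201,199),.1),((171,206),.1))]
for c in C: print(c.round(3))
print('dirs',C[0]-C[1],C[3]-C[2],np.mean(C,0))
# fit: foot at tri, yaw
from scipy.optimize import least_squares
P=np.array([(167.5,178),(198,172.5),(201,199),(171,206)])
def f(q):
    y=np.array([-np.sin(q[2]),np.cos(q[2]),0])
    return np.concatenate([proj(a,[q[0],q[1],0]+s*.038*y+[0,0,z])-p for s,z,p in zip((1,-1,-1,1),(.175,.175,.1,.1),P)])
r=least_squares(f,[.57,.19,0]);print(r.x,r.fun.round(1))
```

```text
top [ 0.50358031 -0.05583561  0.024     ] [ 0.47272899 -0.08815362  0.024     ] 0.0446795038164115 [ 0.42198823 -0.00578314  0.024     ] 0.09360531223630547
scene [ 0.5019413  -0.05233577  0.024     ] [ 0.47004861 -0.08737599  0.024     ] 0.0473810153152478 [ 0.42187672 -0.00537741  0.024     ] 0.09093195909170419
[0.586 0.218 0.175]
[0.56  0.158 0.175]
[0.571 0.152 0.1  ]
[0.595 0.217 0.1  ]
dirs [0.02558781 0.06007859 0.        ] [0.02335321 0.06498191 0.        ] [0.57803591 0.18612999 0.1375    ]
[ 0.5789692   0.18514613 -0.28112668] [-2.3 -0.   1.4 -2.7  1.8  0.  -0.8  1.8]
```

Measurements agree between the two cameras: clip grip ≈ (0.470,-0.054), mouth direction ≈ 135°, handle spread about 46 mm. The sign stands at ≈ (0.576,0.187) with its y axis pointing along ≈ (0.28,0.96). Starting the move.

Request:
servo_tool:
  deltas:
    - {"x": -1, "y": -1, "jaw": 0}
    - {"x": -1, "y": -1, "jaw": 0}
    - {"x": -1, "y": -1, "jaw": 0}
    - {"x": -1, "y": -1, "jaw": 0}
    - {"x": -1, "y": -1, "jaw": 0}

```text
validation failed for argument at $.de...
```

Request:
servo_tool:
  deltas:
    - {"x": -1, "y": -1, "jaw": 0}
    - {"x": -1, "y": -1, "jaw": 0}
    - {"x": -1, "y": -1, "jaw": 0}
    - {"x": -1, "y": -1, "jaw": 0}
    - {"x": -1, "y": -1, "jaw": 0}

```text
validation failed for argument at $.de...
```

Request:
servo_tool:
  deltas:
    - {"x": -1, "y": -1, "z": 0, "roll": 0, "jaw": 0}
    - {"x": -1, "y": -1, "z": 0, "roll": 0, "jaw": 0}
    - {"x": -1, "y": -1, "z": 0, "roll": 0, "jaw": 0}
    - {"x": -1, "y": -1, "z": 0, "roll": 0, "jaw": 0}
    - {"x": -1, "y": -1, "z": 0, "roll": 0, "jaw": 0}

```text
time_s: 0.72
eef_pos: [0.2928, 0.3933, 0.2308]
ee_rot: [-0.594, -3.085, 0.001]
wrist_force: [-0.6, 0.8, 0.4]
opening: 0.0855
gripper_force: 0.0
```

Request:
servo_tool:
  deltas:
    - {"x": -1, "y": -1, "z": 0, "roll": 0, "jaw": 0}
    - {"x": -1, "y": -1, "z": 0, "roll": 0, "jaw": 0}
    - {"x": -1, "y": -1, "z": 0, "roll": 0, "jaw": 0}
    - {"x": -1, "y": -1, "z": 0, "roll": 0, "jaw": 0}
    - {"x": -1, "y": -1, "z": 0, "roll": 0, "jaw": 0}

```text
time_s: 1.35
eef_pos: [0.3623, 0.2309, 0.2308]
ee_rot: [-0.594, -3.084, 0.001]
wrist_force: [-0.4, 0.1, -0.4]
opening: 0.0855
gripper_force: 0.0
```

Request:
servo_tool:
  deltas:
    - {"x": -1, "y": -1, "z": 0, "roll": 0, "jaw": 0}
    - {"x": -1, "y": -1, "z": 0, "roll": 0, "jaw": 0}
    - {"x": -1, "y": -1, "z": 0, "roll": 1, "jaw": 0}
    - {"x": 0, "y": 0, "z": 0, "roll": 1, "jaw": 0}
    - {"x": 0, "y": 0, "z": 0, "roll": 1, "jaw": 0}

```text
time_s: 1.98
eef_pos: [0.404, 0.1339, 0.2308]
ee_rot: [-1.077, -2.951, 0.001]
wrist_force: [-0.2, -0.1, 0.2]
opening: 0.0855
gripper_force: 0.0
```

Run:
```python
from h import *
from scipy.spatial.transform import Rotation as Ro
snap('wrist','w1'); s=bot.observe(); R=Ro.from_rotvec(s['ee_rot']).as_matrix(); print(s['eef_pos'],R.round(3),s['qpos'],s['time_s'])
```

```text
[0.40387855 0.13412831 0.23084703] [[-0.763  0.647 -0.001]
 [ 0.647  0.763 -0.   ]
 [ 0.    -0.001 -1.   ]] [ 2.40642256e-01 -3.80065660e-01  1.65822328e+00  2.60190737e-05
  1.86424155e+00 -6.26843585e-01] 2.025
```

View pics/w1.png

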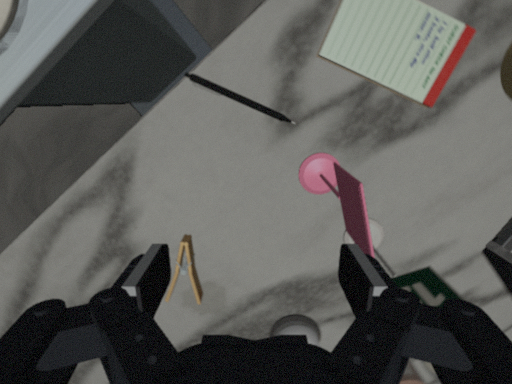

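The wrist view shows the wooden clip with its mouth at (186,238) and handle ends at about (167,298) and (198,302). The green card's left and near edges are at about (395,280)–(430,268), with the pink sign in front of it.

Run:
```python
from h import *
w=load('w1')
m=atz(w,186,237,.024);h1=atz(w,166,299,.024);h2=atz(w,199,302,.024)
print(m,h1,h2,np.linalg.norm(h1-h2),np.linalg.norm((h1+h2)/2-m))
d=m-(h1+h2)/2;d/=np.linalg.norm(d);print(d,np.degrees(np.arctan2(d[1],d[0])),'grip',m-.074*d)
print(atz(w,319,173,.01),atz(w,364,233,.01),'card top', atz(w,430,268,.175),atz(w,395,279,.175))
print(proj(w,[.5,0,0]), -np.array(w['R']).T@w['t'])
```

```text
[0.419078   0.00088122 0.024     ] [ 0.47092758 -0.08896459  0.024     ] [ 0.50486968 -0.05642208  0.024     ] 0.047022136373663585 0.10074469662701183
[-0.68311916  0.73030693  0.        ] 133.0878688945472 grip [ 0.46962882 -0.05316149  0.024     ]
[0.46658562 0.18744045 0.01      ] [0.57450014 0.18455046 0.01      ] card top [0.5277709  0.20599724 0.175     ] [0.51882721 0.17994552 0.175     ]
[227.72101195 268.25289326] [0.34472527 0.18204857 0.37228196]
```

Request:
servo_tool:
  deltas:
    - {"x": 0, "y": 0, "z": 0, "roll": 1, "jaw": 0}
    - {"x": -1, "y": -0.5, "z": 0.5, "roll": 0, "jaw": 0}
    - {"x": -1, "y": -0.5, "z": 0.5, "roll": 0, "jaw": 0}
    - {"x": -1, "y": -0.5, "z": 0.5, "roll": 0, "jaw": 0}
    - {"x": -1, "y": -0.5, "z": 0.5, "roll": 0, "jaw": 0}

```text
time_s: 2.65
eef_pos: [0.4378, 0.0272, 0.1805]
ee_rot: [-1.22, -2.895, 0.0]
wrist_force: [-0.3, 0.4, -0.2]
opening: 0.0852
gripper_force: 0.0
```

Request:
servo_tool:
  deltas:
    - {"x": -1, "y": -0.5, "z": 0.5, "roll": 0, "jaw": 0}
    - {"x": -1, "y": -0.5, "z": 0.5, "roll": 0, "jaw": 0}
    - {"x": -1, "y": -0.27, "z": 0.5, "roll": 0, "jaw": 0}
    - {"x": -0.22, "y": 0, "z": 0.5, "roll": 0, "jaw": 0}
    - {"x": 0, "y": 0, "z": 0, "roll": 0, "jaw": 0}

```text
time_s: 3.28
eef_pos: [0.4703, -0.0514, 0.1297]
ee_rot: [-1.221, -2.891, 0.001]
wrist_force: [0.7, -0.1, -0.0]
opening: 0.0853
gripper_force: 0.0
```

Run:
```python
from h import *
from scipy.spatial.transform import Rotation as Ro
snap('wrist','w2'); s=bot.observe(); R=Ro.from_rotvec(s['ee_rot']).as_matrix(); print(s['eef_pos'],R.round(3),s['time_s'])
c=load('w2')
print(proj(c,[.4696,-.053,.012]),proj(c,[.419,.001,.024]))
```

```text
[ 0.47060822 -0.05119014  0.13069951] [[-0.698  0.716 -0.002]
 [ 0.716  0.698  0.001]
 [ 0.002 -0.001 -1.   ]] 3.325
[254.29345944 186.34998187] [256.02161438 103.48317002]
```

View pics/w2.png

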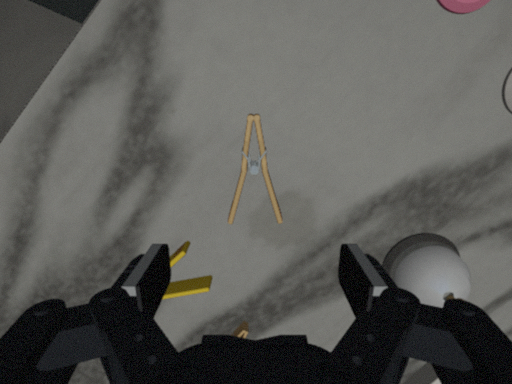

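The clip is centred between the fingers, with its tip at (254,114) and handle ends at (231,222) and (281,221).

Run:
```python
from h import *
w=load('w2');s=bot.observe()
m=atz(w,254,114,.024);h1=atz(w,231,221,.024);h2=atz(w,281,220,.024)
print(m,h1,h2,np.linalg.norm(h1-h2),np.linalg.norm((h1+h2)/2-m))
d=m-(h1+h2)/2;d/=np.linalg.norm(d);g=m-.0745*d;print(np.degrees(np.arctan2(d[1],d[0])),'grip',g, s['eef_pos'])
x=np.array([-.698,.716]);y=np.array([.716,.698]);e=g[:2]-s['eef_pos'][:2];print(x@e/.025,y@e/.025)
```

```text
[ 0.42360728 -0.00609612  0.024     ] [ 0.47501414 -0.08931242  0.024     ] [ 0.50729311 -0.05641544  0.024     ] 0.046088429159158534 0.09497604106304193
135.33210531836124 grip [ 0.4765912  -0.05846935  0.024     ] [ 0.47060822 -0.05119014  0.13069951]
-0.37552142578188547 -0.03188300626452787
```

Request:
servo_tool:
  deltas:
    - {"x": -0.27, "y": 0, "z": 1, "roll": -0.15, "jaw": 0}
    - {"x": 0, "y": 0, "z": 1, "roll": 0, "jaw": 0}
    - {"x": 0, "y": 0, "z": 1, "roll": 0, "jaw": 0}
    - {"x": 0, "y": 0, "z": 1, "roll": 0, "jaw": 0}
    - {"x": 0, "y": 0, "z": 0.6, "roll": 0, "jaw": 0}

```text
time_s: 3.95
eef_pos: [0.4755, -0.0558, 0.0158]
ee_rot: [-1.198, -2.904, -0.0]
wrist_force: [0.4, -0.4, -0.2]
opening: 0.0854
gripper_force: 0.0
```

Request:
servo_tool:
  deltas:
    - {"x": 0, "y": 0, "z": 0.5, "roll": 0, "jaw": 0}
    - {"x": 0, "y": 0, "z": 0, "roll": 0, "jaw": 0.3}
    - {"x": 0, "y": 0, "z": 0, "roll": 0, "jaw": 0.5}
    - {"x": 0, "y": 0, "z": 0, "roll": 0, "jaw": 0.7}
    - {"x": 0, "y": 0, "z": 0, "roll": 0, "jaw": 1}

```text
time_s: 4.58
eef_pos: [0.4776, -0.0573, 0.0065]
ee_rot: [1.199, 2.899, 0.001]
wrist_force: [0.1, -1.6, 5.8]
opening: 0.0182
gripper_force: 61.2
```

Request:
servo_tool:
  deltas:
    - {"x": 0, "y": 0, "z": 0, "roll": 0, "jaw": 1}
    - {"x": 0, "y": 0, "z": 0, "roll": 0, "jaw": 1}
    - {"x": 0, "y": 0, "z": 0, "roll": 0, "jaw": 1}
    - {"x": 0, "y": 0, "z": 0, "roll": 0, "jaw": 1}

```text
time_s: 5.08
eef_pos: [0.4776, -0.0573, 0.0065]
ee_rot: [1.199, 2.899, 0.001]
wrist_force: [-0.4, -0.6, 7.9]
opening: 0.0182
gripper_force: 61.3
```

Request:
servo_tool:
  deltas:
    - {"x": 0, "y": 0, "z": -0.5, "roll": 0, "jaw": 1}
    - {"x": 0, "y": 0, "z": -1, "roll": 0, "jaw": 1}
    - {"x": 0, "y": 0, "z": -1, "roll": 0, "jaw": 1}
    - {"x": 0, "y": 0, "z": -1, "roll": 0, "jaw": 1}
    - {"x": 0, "y": 0, "z": 0, "roll": 0, "jaw": 1}

```text
time_s: 5.7
eef_pos: [0.4772, -0.057, 0.0941]
ee_rot: [1.198, 2.899, 0.002]
wrist_force: [0.1, -0.2, -0.8]
opening: 0.0182
gripper_force: 60.3
```

Run:
```python
from h import *
w=snap('wrist','w3');a=snap('scene','s3'); s=bot.observe(); print(s['eef_pos'],s['opening'],s['gripper_force'],proj(a,s['eef_pos']))
u,v=proj(a,s['eef_pos']).astype(int)
B=cv2.resize(a['image'][v-60:v+60,u-60:u+60],(384,384),interpolation=cv2.INTER_CUBIC)
cv2.imwrite('pics/w3c.png',cv2.resize(np.hstack([w['image'],B]),(800,343))[:,:,::-1])
```

```text
[ 0.47565034 -0.0567095   0.09088698] 0.01825343290072123 60.25651216506958 [293.10335933 185.00607129]
```

View pics/w3c.png

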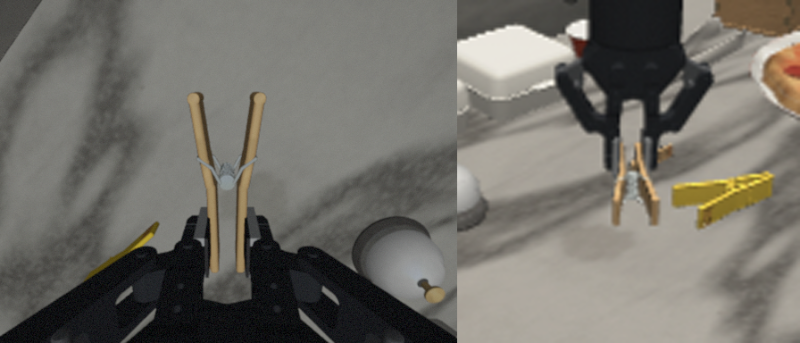

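The clip is held level, jaws wide open, with lips at about wrist pixels (218,108) and (289,108). Next I'll get its offset in the tool frame and plan the final pose.

Run:
```python
from h import *
from scipy.spatial.transform import Rotation as Ro
w=load('w3');s=bot.observe();p=s['eef_pos'];R=Ro.from_rotvec(s['ee_rot']).as_matrix()
zt=p[2]+.0175
f=lambda u,v:R.T@(atz(w,u/.893,v/.893,zt)-p)
print(p,R.round(3));
for n,q in(('lipL',(195,95)),('lipR',(258,95)),('hinge',(226,170)),('hL',(214,270)),('hR',(241,270))):print(n,f(*q).round(4))
```

```text
[ 0.47565034 -0.0567095   0.09088698] [[-0.708  0.706 -0.   ]
 [ 0.706  0.708  0.   ]
 [ 0.    -0.    -1.   ]]
lipL [ 0.0722 -0.0156 -0.0175]
lipR [ 0.0722  0.014  -0.0175]
hinge [ 0.0353 -0.0011 -0.0175]
hL [-0.0262 -0.0081 -0.0175]
hR [-0.0262  0.0077 -0.0175]
```

Request:
servo_tool:
  deltas:
    - {"x": 0.2, "y": 0.95, "z": -0.6, "roll": 0, "jaw": 1}
    - {"x": 0.2, "y": 0.95, "z": -0.6, "roll": 0, "jaw": 1}
    - {"x": 0.2, "y": 0.95, "z": -0.6, "roll": 0, "jaw": 1}
    - {"x": 0.2, "y": 0.95, "z": 0, "roll": 0, "jaw": 1}
    - {"x": 0, "y": 0, "z": 0, "roll": 1, "jaw": 1}

```text
time_s: 6.42
eef_pos: [0.5286, 0.026, 0.1343]
ee_rot: [-1.35, -2.834, 0.001]
wrist_force: [0.3, 0.3, -1.2]
opening: 0.0182
gripper_force: 60.3
```

Request:
servo_tool:
  deltas:
    - {"x": 0, "y": 0, "z": 0, "roll": 1, "jaw": 1}
    - {"x": 0, "y": 0, "z": 0, "roll": 1, "jaw": 1}
    - {"x": 0, "y": 0, "z": 0, "roll": 1, "jaw": 1}
    - {"x": 0, "y": 0, "z": 0, "roll": 1, "jaw": 1}
    - {"x": 0, "y": 0, "z": 0, "roll": 1, "jaw": 1}

```text
time_s: 7.05
eef_pos: [0.5279, 0.0247, 0.1342]
ee_rot: [-2.041, -2.385, 0.003]
wrist_force: [0.3, 1.1, -0.3]
opening: 0.0182
gripper_force: 60.3
```

Request:
servo_tool:
  deltas:
    - {"x": 0, "y": 0, "z": 0, "roll": 1, "jaw": 1}
    - {"x": 0, "y": 0, "z": 0, "roll": 1, "jaw": 1}
    - {"x": 0, "y": 0, "z": 0, "roll": 1, "jaw": 1}
    - {"x": 0, "y": 0, "z": 0, "roll": 1, "jaw": 1}
    - {"x": 0, "y": 0, "z": 0, "roll": 0.3, "jaw": 1}

```text
time_s: 7.68
eef_pos: [0.528, 0.0247, 0.1345]
ee_rot: [-2.52, -1.873, 0.004]
wrist_force: [0.2, 0.3, 0.0]
opening: 0.0184
gripper_force: 60.3
```

Run:
```python
from h import *
from scipy.spatial.transform import Rotation as Ro
w=snap('wrist','w4');a=snap('scene','s4');s=bot.observe();R=Ro.from_rotvec(s['ee_rot']).as_matrix();print(s['eef_pos'],R.round(3),s['time_s'])
B=cv2.resize(a['image'][150:250,150:250],(384,384),interpolation=cv2.INTER_CUBIC)
cv2.imwrite('pics/w4c.png',cv2.resize(np.hstack([w['image'],B]),(800,343),interpolation=cv2.INTER_AREA)[:,:,::-1])
```

```text
[0.52826563 0.02468957 0.13510969] [[ 0.287  0.958 -0.002]
 [ 0.958 -0.287  0.   ]
 [-0.    -0.002 -1.   ]] 7.775
```

View pics/w4c.png

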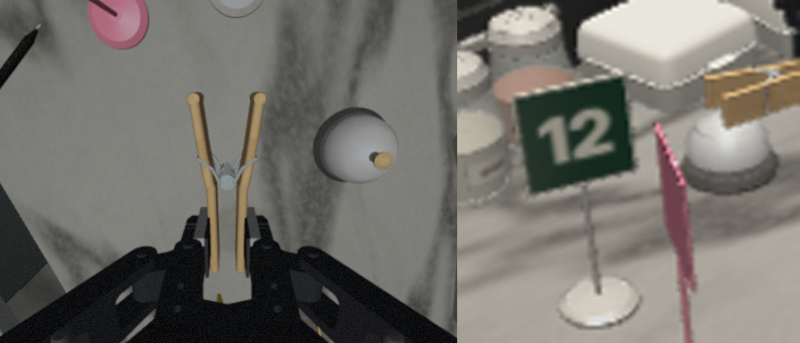

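Run:
```python
from h import *
c=load('w4');x=np.array([.287,.958,0])
for f,u in((0,.15),(.075,.1),(.077,.15),(.1,.12),(.125,.1)):
    sh=x*f+[0,0,u]
    print(f,u,[proj(c,np.array([.575,.187,z])+x*k-sh).round() for k,z in((-.038,.175),(.038,.175))])
a=load('s4')
im=a['image'];g=cv2.cvtColor(im,cv2.COLOR_RGB2HSV)
mk=cv2.inRange(g,(60,80,20),(100,255,110));mk[:, :150]=0;mk[:,230:]=0;mk[:150]=0;mk[230:]=0
k=cv2.convexHull(max(cv2.findContours(mk,0,2)[0],key=cv2.contourArea));q=cv2.approxPolyN(k,4)[0];print(q,cv2.contourArea(k))
from scipy.optimize import least_squares
P=q.astype(float)
P=P[np.argsort(P[:,0])]; L=P[:2][np.argsort(P[:2,1])];Rr=P[2:][np.argsort(P[2:,1])]
P=np.array([L[0],Rr[0],Rr[1],L[1]])
def f(q):
    y=np.array([-np.sin(q[2]),np.cos(q[2]),0])
    return np.concatenate([proj(a,[q[0],q[1],0]+s*.038*y+[0,0,z])-p for s,z,p in zip((1,-1,-1,1),(.175,.175,.1,.1),P)])
r=least_squares(f,[.57,.19,0]);print(r.x,r.fun.round(1))
```

```text
0 0.15 [array([252.,  23.]), array([ 252., -102.])]
0.075 0.1 [array([252., 129.]), array([252.,   0.])]
0.077 0.15 [array([253., 126.]), array([252.,  24.])]
0.1 0.12 [array([252., 159.]), array([252.,  51.])]
0.125 0.1 [array([252., 199.]), array([252.,  89.])]
[[201 198]
 [175 204]
 [172 178]
 [198 172]] 656.5
[ 0.57956507  0.17892287 -0.05264419] [-2.9  0.4  1.9 -4.6  2.2 -1.7 -1.   4.3]
```

Request:
servo_tool:
  deltas:
    - {"x": 0, "y": 0, "z": -1, "roll": 0, "jaw": 1}
    - {"x": 0, "y": 0, "z": -1, "roll": 0, "jaw": 1}
    - {"x": 0, "y": 0, "z": -1, "roll": 0, "jaw": 1}
    - {"x": 0, "y": 0, "z": -1, "roll": 0, "jaw": 1}
    - {"x": 0, "y": 0, "z": -1, "roll": 0, "jaw": 1}

```text
time_s: 8.4
eef_pos: [0.5286, 0.0246, 0.2616]
ee_rot: [-2.519, -1.877, 0.001]
wrist_force: [0.6, -0.2, -1.1]
opening: 0.018
gripper_force: 60.3
```

Request:
servo_tool:
  deltas:
    - {"x": 1, "y": 0, "z": 0, "roll": 0, "jaw": 1}
    - {"x": 1, "y": 0, "z": 0, "roll": 0, "jaw": 1}
    - {"x": 1, "y": 0, "z": 0, "roll": 0, "jaw": 1}
    - {"x": 0.6, "y": 0, "z": 0, "roll": 0, "jaw": 1}
    - {"x": 0, "y": 0, "z": 0, "roll": 0, "jaw": 1}

```text
time_s: 9.02
eef_pos: [0.5546, 0.1114, 0.2607]
ee_rot: [-2.519, -1.877, 0.001]
wrist_force: [0.4, -0.5, -0.8]
opening: 0.0185
gripper_force: 60.3
```

Run:
```python
from h import *
from scipy.spatial.transform import Rotation as Ro
w=snap('wrist','w5');s=bot.observe();R=Ro.from_rotvec(s['ee_rot']).as_matrix();print(s['eef_pos'],R.round(3),s['time_s'])
cv2.imwrite('pics/w5c.png',cv2.resize(w['image'][:200,156:356],(600,600),interpolation=cv2.INTER_CUBIC)[:,:,::-1])
```

```text
[0.55454152 0.11072803 0.26093507] [[ 0.287  0.958 -0.001]
 [ 0.958 -0.287 -0.001]
 [-0.001 -0.001 -1.   ]] 9.075
```

View pics/w5c.png

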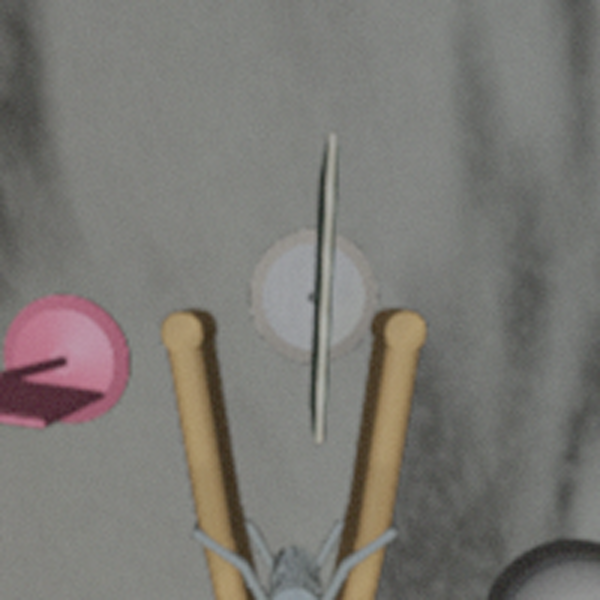

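The card is seen from above, its top edge running from crop (333,134) at the far end to (319,441) at the near, right end, nearly centred between the jaws.

Run:
```python
from h import *
from scipy.spatial.transform import Rotation as Ro
w=load('w5');s=bot.observe();R=Ro.from_rotvec(s['ee_rot']).as_matrix();p=s['eef_pos']
L=atz(w,156+333/3,134/3,.175);Q=atz(w,156+319/3,441/3,.175);print(L,Q,np.linalg.norm(L-Q))
print('tool frame',R.T@(L-p),R.T@(Q-p),'angle deg',np.degrees(np.arctan2(*(R.T@(L-Q))[[1,0]])))
zt=p[2]+.0175
for q in((184,330),(405,330)): print(R.T@(atz(w,156+q[0]/3,q[1]/3,zt)-p))
```

```text
[0.59518037 0.21629161 0.175     ] [0.57194009 0.14760789 0.175     ] 0.07250905916612374
tool frame [0.11284476 0.00871149 0.08584981] [0.04038133 0.00614027 0.08590294] angle deg 2.0321752993307847
[ 0.07185818 -0.01532348 -0.01754302]
[ 0.07190466  0.01491975 -0.01755943]
```

Request:
servo_tool:
  deltas:
    - {"x": 0, "y": 0, "z": 0.4, "roll": 0.33, "jaw": 1}
    - {"x": -0.5, "y": 0.2, "z": 0.8, "roll": 0, "jaw": 1}
    - {"x": 0, "y": 0, "z": 0.8, "roll": 0, "jaw": 1}
    - {"x": 0, "y": 0, "z": 0.7, "roll": 0, "jaw": 1}
    - {"x": 0, "y": 0, "z": 0, "roll": 0, "jaw": 1}

```text
time_s: 9.7
eef_pos: [0.5544, 0.097, 0.1916]
ee_rot: [-2.552, -1.829, 0.005]
wrist_force: [-0.3, 0.2, -1.4]
opening: 0.0181
gripper_force: 60.3
```

Run:
```python
from h import *
from scipy.spatial.transform import Rotation as Ro
w=snap('wrist','w6');s=bot.observe();R=Ro.from_rotvec(s['ee_rot']).as_matrix();print(s['eef_pos'],R.round(3),s['time_s'])
cv2.imwrite('pics/w6c.png',cv2.resize(w['image'][:200,156:356],(600,600),interpolation=cv2.INTER_CUBIC)[:,:,::-1])
```

```text
[0.55495253 0.0971692  0.19307815] [[ 0.321  0.947 -0.001]
 [ 0.947 -0.321 -0.   ]
 [-0.001 -0.001 -1.   ]] 9.75
```

View pics/w6c.png

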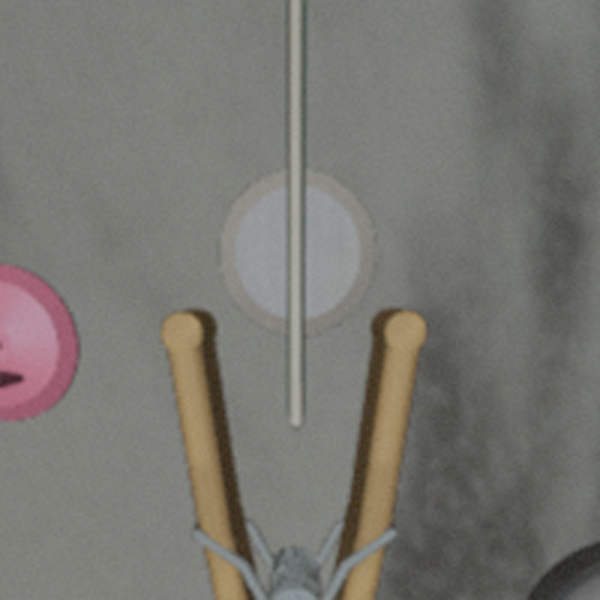

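The card's edge at crop (295,425) lies on the jaws' middle line (294.5) and inside the lips (row 330). Descending.

Run:
```python
from h import *
from scipy.spatial.transform import Rotation as Ro
w=load('w6');s=bot.observe();R=Ro.from_rotvec(s['ee_rot']).as_matrix();p=s['eef_pos']
print(R.T@(atz(w,156+295/3,426/3,.175)-p))
```

```text
[ 0.05291834 -0.00028061  0.01804563]
```

Request:
servo_tool:
  deltas:
    - {"x": 0, "y": 0, "z": 0.5, "roll": 0, "jaw": 1}
    - {"x": 0, "y": 0, "z": 0.5, "roll": 0, "jaw": 1}
    - {"x": 0, "y": 0, "z": 0.5, "roll": 0, "jaw": 1}
    - {"x": 0, "y": 0, "z": 0.5, "roll": 0, "jaw": 1}
    - {"x": 0, "y": 0, "z": 0.25, "roll": 0, "jaw": 1}

```text
time_s: 10.38
eef_pos: [0.5549, 0.0974, 0.1361]
ee_rot: [-2.552, -1.831, 0.002]
wrist_force: [-0.7, -0.3, -0.8]
opening: 0.0182
gripper_force: 60.3
```

Request:
servo_tool:
  deltas:
    - {"x": 0, "y": 0, "z": 0, "roll": 0, "jaw": 1}
    - {"x": 0, "y": 0, "z": 0, "roll": 0, "jaw": 1}
    - {"x": 0, "y": 0, "z": 0, "roll": 0, "jaw": 1}

```text
time_s: 10.75
eef_pos: [0.5557, 0.0974, 0.1383]
ee_rot: [2.552, 1.831, 0.002]
wrist_force: [-0.4, 0.5, -0.3]
opening: 0.0183
gripper_force: 60.3
```

Run:
```python
from h import *
w=snap('wrist','w7');a=snap('scene','s7');s=bot.observe();print(s['eef_pos'],s['wrist_force'],s['time_s'])
B=cv2.resize(a['image'][145:255,145:255],(384,384),interpolation=cv2.INTER_CUBIC)
W=cv2.resize(w['image'][:200,156:356],(384,384),interpolation=cv2.INTER_CUBIC)
cv2.imwrite('pics/w7c.png',np.hstack([W,B])[:,:,::-1])
```

```text
[0.55555623 0.09743514 0.13803083] [-0.48510388  0.04158453  0.26026319] 10.85
```

View pics/w7c.png

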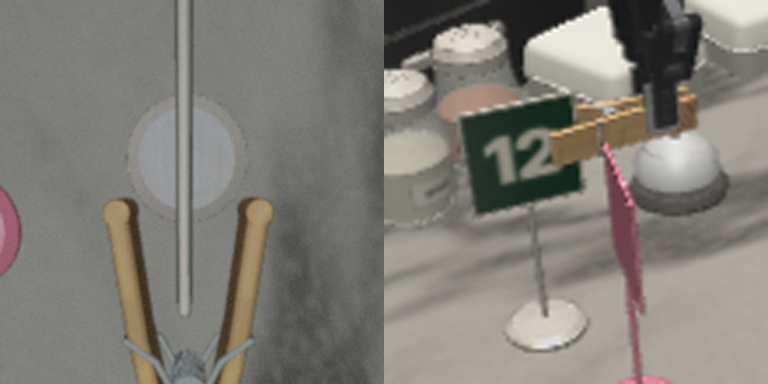

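The card stands midway between the open jaws (x=184, lips at 118 and 258). The edge is about 54 mm ahead of the grip point, at mid-height, and the wrist force is near zero, so I'm handing in.

```bash
python3 -c "
from plant import bot
print(bot.job_done())"
```

```text
the job is handed in; nothing more can be done
None
```

I handed the job in at about 11 s of the 42 s allowed; no verdict came back. The robot is holding the large clip squeezed open around the green sign's right card edge, centred to about 1 mm and about half-way up. Wrist force is near zero, so the clip does not seem to touch the card, and the sign is still standing.

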